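# Clip the sensor on and hold the sprung rod at its length mark

## Robot

A 7-joint arm with a two-finger parallel gripper is mounted at the origin on a cart in front of the work surface, level with it; the furniture and walls round the work are solid. World frame = base frame: x ahead of the robot, y to its left, z up, the work surface at z = 0. Lengths are in m, angles in degrees, forces in N, time in s.
With the tool pointing down it reaches from about 0.4 to 0.85 m from the base axis. Payload 4.4 kg.
Tool frame: the origin (TCP) lies at the very end of the fingers, on their centre line; the grasp point (between the pads) lies 19 mm behind it; z points along the fingers, y is the line along which they close (so a half turn about z gives the same grasp; the last joint's range is limited). The gripper opens to 94 mm and grips with 3 to 60 N. Pads are 16 mm wide; open, the fingers measure 119 mm over their backs; the gripper's body (75 mm by 177 mm) begins 78 mm behind the grasp point.
Start: joints at [-3.77, 36.005, 2.206, 86.941, -1.547, 57.084, -1.146], TCP at [0.65, 0, 0.182] pointing down, gripper open.
Joint ranges: [-175.42, 175.42], [-21.48, 121.26], [-71.46, 75.88], [10.55, 141.38], [-63.04, 243.04], [13.31, 113.54], [-168.57, 168.57]. Speed limits (degrees/s): [147.25, 147.25, 180, 180, 180, 180, 180].

## Interface

Orientations are given as a 3x3 rotation matrix whose columns are the frame's x, y, z axes.
In Python, from workcell import manip gives the robot as it stands. The module is installed in compiled form; this text tells all that it offers.
- The arm moves only by the tool move_arm, never from a script. Its argument "commands" is a list of rows, each a list of 3 entries, a list of its own where there are three numbers: the shift along the tool's x, y, z in cm, then the turn, a rotation vector about the tool's x, y, z in rad, then the opening, from -1 (shut) to 1 (fully open), so that 0 is half open. In form: [[[x, y, z], [ax, ay, az], grip], ...]. A call has 1 to 20 rows; each row is the pose to reach, as a shift and turn from the pose commanded when the call began, along the tool's axes at that moment; what a row does not reach only later rows make up. A row lasts 1/10 s, in which the tool goes at most 50 mm and 8.59 degrees, less where a joint would pass 70% of its speed; a pose out of reach is approached as far as the arm can. A call with a gripper value outside its range is refused whole. The fingers move at their own pace and stop on an object; the grip force is fixed at half the most. Time passes only in rows, so rows that repeat a pose let the fingers close. It gives the time, the measured TCP pose, the force, the opening and the grip force at its end, in the units of the state.
- manip.get_state(): the state, without advancing time (a new reading comes with each control period).
- manip.get_image(name): name is "scene" or "side" or "wrist"; returns (picture, depth): 480x640x3 uint8, red, green, blue; 480x640 float32, m along the optical axis (not along the pixel's ray), 0 where there is no reading.
- manip.camera_model(name): a dict with "fx", "fy", "cx", "cy" (pixels), "rvec" (rotation vector, rad) and "tvec" (3), from world to camera coordinates, as OpenCV has them. Camera axes: x right, y down, z forward; pixel columns grow to the right and rows downward; lengths in m; the calibration is good to about 2 mm. The wrist camera is an equidistant fisheye: a pixel r from the principal point sees the ray r / f radians off the axis. A picture is of the moment at which its call begins: read the wrist's pose just before it. camera_model takes no time and is no camera call; for the wrist camera it gives the pose at the moment of the call.
- manip.hand_in(): hands the job in; it is judged then, once.
The state is a dict: "time": time; "qpos": joint angles; "qvel": joint speeds; "joint_efforts": joint torques, N m; "tool_pos": TCP position; "orientation": TCP orientation; "force": force on the tool from outside, world axes, zero at the start; "ft_torque": the same for the moment, N m; "width": opening from 0.0 (shut) to 1.0 (fully open); "gripper_force": force on a finger pad.
Only numpy, scipy, OpenCV 4.12 (cv2) and the standard library are available. Lean on these libraries where they do the work, as an engineer would, in place of code of your own. Each camera call takes 0.05 s, during which the arm holds its last target. There are 200 camera calls.

## Task

Squeeze the orange sensor clip open, take it off its wooden rest and let it close over the red line on the top edge of the aluminium fin. Then pull the sprung rod out by its blue upright grip until its yellow pointer stands on the red line, at no time more than about a centimetre past it, and finish while still holding the rod there against its spring. Leave the offcut, the red screwdriver and the tape measure alone.

Things in the scene. Friction and masses are not known exactly. Their poses are not given: they have to be found in the camera images.
- station: Grey pull station fixed to the bench: base plate 225 x 120 x 8 mm, an aluminium tube (22 mm thick, axis 30 mm above the bench) from which the sprung rod comes, and an upright fin beside it. Origin: on the bench under the tube's mouth. x: the level direction in which the rod is pulled out; y: from the tube towards the fin; z up.
- red_line: Red line 6 mm wide painted down both faces and across the top edge of the fin, each time at another place along it. Origin: at bench height under the line, in the fin's middle plane; axes parallel to the station's (x = pull direction). The middle of the clip and the pointer both belong at x = 0 of this frame; the clip's y = 0 too.
- fin_top (a point): Middle of the top edge of the aluminium fin: 62 mm above the bench, the fin 5 mm thick, 150 mm long along the station's x, its middle plane 60 mm beside the tube's axis. Small black ticks stand 10 mm apart at its foot.
- rod (a joint): How far the rod is pulled out, m: 0 fully in (start), 0.11 at its stop. A spring always draws it back: about 2.4 N at 0, rising by 80 N per metre (6 to 9.5 N at the line); let go, it springs back. The line lies at 0.045 to 0.085. The pull is straight and level along the station's x.
- grip_point (a point): Point on the middle axis of the blue upright grip at the end of the rod, 108 mm above the bench, 14 mm below the grip's top: the place to take it. The grip is 16 mm thick along the pull direction and 22 mm across it, reaches from 40 to 122 mm above the bench and moves with the rod.
- pointer_tip (a point): Tip of the yellow pointer (blade 2 mm thick, 25 to 35 mm above the bench), close to the fin's face that looks to the tube. It is carried by the rod on a thin bar beside the tube and moves with it; it lies 150 mm behind the blue grip against the pull direction.
- rest: Light wooden block 80 x 56 x 20 mm fixed to the bench with an upright steel blade (60 mm along x, 5 mm thick along y, top edge 62 mm above the bench) on which the clip is parked. Origin: centre of its underside.
- clip: Sprung sensor clip like a clothes peg, jaws down, 24 mm wide along its x (along the edge it sits on), about 53 mm high, about 60 g. Origin: between the jaw tips at their lower end; y across the edge, z up. Dark jaws z = 0 to 20 mm, black blocks outside them to y = +-16 mm. The frame belongs to the half at -y, so it tilts by up to 0.33 rad while squeezed. Both sides alike: either way round will do.
- clip_pin (a point): Middle of the clip's steel pivot pin (6 mm thick, along the clip's x), 24 mm above the clip's origin when closed. Unlike the origin it stays in the middle between the jaws however far they are open, so aim it over the edge. The edge cannot pass it. Parked and well seated it stands 70 mm above the bench, 8 mm over the edge.
- clip_squeeze (a point): Point to squeeze the clip at, 40 mm above its origin, when closed midway between its two orange handles, which spread upward from z = 20 to 52 mm (37 mm over their outsides at the top, along the clip's y). About 5 to 12 N there opens the jaws to the stop; the handles are then upright, about 18 mm over all. Parked and well seated, the jaws reach 16 mm down over the edge.
- clip_jaw (a joint): Opening angle between the clip's two halves, rad: 0 closed on a 5 mm edge, 0.66 squeezed fully open (jaw tips then about 10 mm each side of the middle). A spring closes it when the handles are let go.
- offcut_1: Light wooden offcut 34 x 110 x 22 mm lying on the bench; leave alone. Origin: centre of its underside.
- screwdriver_1: Red-handled screwdriver 200 mm long lying on the bench; leave alone. Origin: centre of its underside.
- tape_measure: Yellow tape measure 31 x 75 x 65 mm standing on the bench; leave alone. Origin: centre of its underside.
Not all that is in view belongs to the job. There is more than one size of the rest; the job needs the larger.

How it is judged (in metres and radians):
On the way, in this order (a step that is already met when the one before it is completed fails the run):
1. the clip is squeezed open and lifted clear of its rest, the rod still in (value of joint clip_jaw above 0.3 rad and z of clip in the frame of rest above 0.07 m and value of joint rod below 0.01 m), for 0.1 s.
2. the clip sits closed over the red line on the fin, let go, the rod still in (x of clip in the frame of red_line between -0.009 and 0.009 m and y of clip in the frame of red_line between -0.005 and 0.005 m and z of clip in the frame of red_line between 0.036 and 0.054 m and angle between clip's own z axis and vertical below 0.2 rad and angle between the x axis of clip and the x axis of red_line, either way round below 0.25 rad and value of joint clip_jaw below 0.15 rad and contact force between the fingers and clip below 0.1 N and linear speed of clip below 0.02 m/s and value of joint rod below 0.01 m), for 0.3 s.
3. the rod is held with its pointer on the red line (x of pointer_tip in the frame of red_line between -0.004 and 0.004 m and contact force between the fingers and rod above 3 N and velocity of joint rod between -0.01 and 0.01 m/s), for 0.5 s.
At the end, for the whole second after the job is handed in: The clip sits closed and let go on the fin (jaws 8 mm or more over the edge, in line within 0.25 rad, upright within 0.2 rad), its middle within 9 mm of the red line's; the fingers hold the blue grip (over 3 N) with the pointer within 4 mm of the line's middle, at rest (all of step 3 and x of clip in the frame of red_line between -0.009 and 0.009 m and y of clip in the frame of red_line between -0.005 and 0.005 m and z of clip in the frame of red_line between 0.036 and 0.054 m and angle between clip's own z axis and vertical below 0.2 rad and angle between the x axis of clip and the x axis of red_line, either way round below 0.25 rad and value of joint clip_jaw below 0.15 rad and contact force between the fingers and clip below 0.1 N and linear speed of clip below 0.02 m/s); the arm keeps its last pose, push and grip.
It fails at once if the rod is pulled more than 12 mm past the red line (x of pointer_tip in the frame of red_line above 0.012 m).
It fails at once if a bystander (offcut, screwdriver, tape measure) is moved more than 30 mm (distance of any of offcut_1, screwdriver_1, tape_measure from where it was at the start of the episode above 0.03 m).
It also fails if it takes over 48 s, if anything falls off the work surface, if the arm or the gripper's body presses on something with over 40 N, if the wrist force passes 120 N, or if a joint passes its speed limit or range.

## Working session

There is one attempt and no reset: what is moved stays moved. The work goes in short steps, Python scripts to look and compute and a tool call to move; the robot and the scene stay as the last step left them, time stands still between calls to the robot, and variables do not carry over. Pictures are saved under pics/ and viewed, at most 10 in all, crops included, and the job is handed in when it is done.

Besides the shell and the picture viewer there is one more tool, called after "Request:" by a JSON object that holds its "name" and its "arguments". move_arm: Moves the arm, as the interface text tells. Its arguments: {"type":"object","properties":{"commands":{"type":"array"}},"required":["commands"]}

```bash
mkdir -p pics
cat > h.py <<'E'
import numpy as np, cv2
from workcell import manip
def snap(n,f):
    p,d=manip.get_image(n); cv2.imwrite(f'pics/{f}.png',p[:,:,::-1]); np.save(f'pics/{f}.npy',d)
    m=manip.camera_model(n); np.save(f'pics/{f}_m.npy',m,allow_pickle=True); return p,d,m
def load(f): return cv2.imread(f'pics/{f}.png'),np.load(f'pics/{f}.npy'),np.load(f'pics/{f}_m.npy',allow_pickle=True).item()
def ray(m,u,v,fish=False):
    x=np.array([(u-m['cx'])/m['fx'],(v-m['cy'])/m['fy'],1.])
    if fish:
        r=np.hypot(x[0],x[1]); x=np.array([x[0]/r*np.sin(r),x[1]/r*np.sin(r),np.cos(r)]) if r>1e-9 else x
    R=cv2.Rodrigues(np.array(m['rvec'],float))[0]; return -R.T@np.array(m['tvec']).ravel(), R.T@x
def atz(m,u,v,z,fish=False):
    o,d=ray(m,u,v,fish); return o+d*(z-o[2])/d[2]
def proj(m,P,fish=False):
    R=cv2.Rodrigues(np.array(m['rvec'],float))[0]; c=R@np.array(P,float)+np.array(m['tvec']).ravel()
    if fish:
        r=np.hypot(c[0],c[1]); t=np.arctan2(r,c[2]); return m['cx']+m['fx']*t*c[0]/r, m['cy']+m['fy']*t*c[1]/r
    return m['cx']+m['fx']*c[0]/c[2], m['cy']+m['fy']*c[1]/c[2]
def atd(m,d,u,v):
    o,r=ray(m,u,v); return o+r*d[int(v),int(u)]
def crop(f,x0,y0,x1,y1,s,out):
    cv2.imwrite(f'pics/{out}.png',cv2.resize(cv2.imread(f'pics/{f}.png')[y0:y1,x0:x1],None,fx=s,fy=s,interpolation=cv2.INTER_CUBIC))
E
python3 - <<'E'
from h import *
for n in ['scene','side','wrist']: 
    m=snap(n,n+'0')[2]; print(n,ray(m,m['cx'],m['cy']))
a=[cv2.imread(f'pics/{n}0.png') for n in ['scene','side','wrist']]
print(manip.get_state())
E
```

```text
scene (array([0.06685515, 0.81697542, 0.58040901]), array([ 0.44262769, -0.76464674, -0.46839736]))
side (array([0.12070285, 0.86446507, 0.8003097 ]), array([ 0.34334563, -0.72456959, -0.59758906]))
wrist (array([0.6488075 , 0.07088033, 0.3840723 ]), array([-0.00238593, -0.24476263, -0.9695801 ]))
{'time': 0.15, 'qpos': array([-3.77129242, 36.04675018,  2.20464512, 86.97881534, -1.54686332,
       57.08403132, -1.14854405]), 'qvel': array([ 0.03810551, -0.09098926, -0.1573416 , -0.1044338 , -0.0232305 ,
       -0.0042434 ,  0.06751893]), 'joint_efforts': array([ 1.52036100e-03, -5.50088596e+01,  1.14465751e+00, -1.86816269e+01,
       -5.22438856e-02,  2.09789607e-02,  9.34746663e-05]), 'tool_pos': array([6.49495104e-01, 2.91688418e-05, 1.81688314e-01]), 'orientation': array([[ 4.58075274e-05,  9.99999027e-01, -1.39392848e-03],
       [ 9.99999999e-01, -4.58410937e-05, -2.40484055e-05],
       [-2.41122813e-05, -1.39392737e-03, -9.99999028e-01]]), 'force': array([ 0.08663316, -0.89596884,  0.06004831]), 'ft_torque': array([ 0.00977486, -0.00294053, -0.00450249]), 'gripper_force': 0.0, 'width': 0.9969256364818545}
```

View pics/scene0.png

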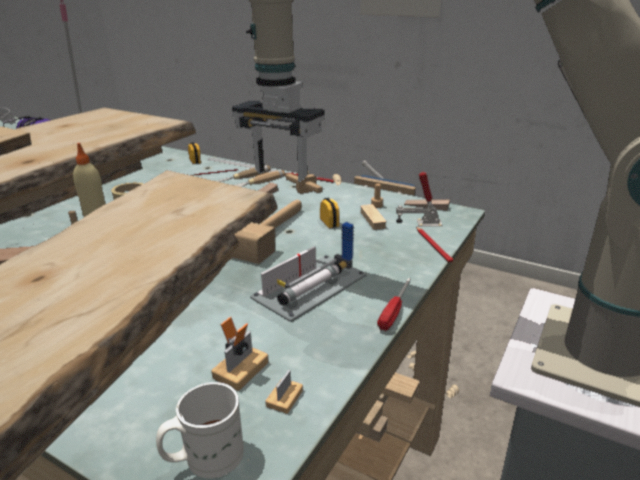

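View pics/wrist0.png

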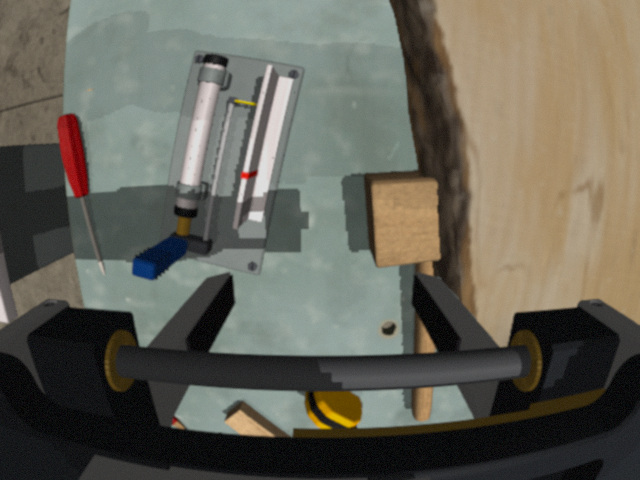

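The scene view shows the clip on its rest at (238,350), the smaller rest at (285,390) and the station at (305,275). In the wrist view the red line is at (249,174), the fin runs from (270,68) to (238,226), and the blue grip is at (160,257).

Run:
```python
from h import *
p,d,m=load('wrist0')
for n,u,v,z in [('finTop',270,68,.062),('finBot',238,226,.062),('red',249,174,.062),('gripTop',146,268,.122),('gripbase',176,243,.1),('tubeMouth',186,211,.03),('tubeback',214,60,.03),('pl1',196,52,.008),('pl2',304,66,.008),('pl3',258,273,.008),('ptr',252,103,.03)]:
    print(n,atz(m,u,v,z,True).round(4))
for c in ['scene','side']:
    p,d,m=load(c+'0')
    print(c,proj(m,(.65,.25,.06)),proj(m,(.65,.1,.06)))
p,d,m=load('scene0')
for n,u,v in [('clip',235,332),('rest',240,368),('board near end',268,200),('board mid',150,260),('mug',210,400),('boardlow',130,350),('tip',348,226)]: print(n,atd(m,d,u,v).round(3))
crop('scene0',200,310,320,415,5,'c1')
```

```text
finTop [0.6026 0.1443 0.062 ]
finBot [0.5716 0.0045 0.062 ]
red [0.5835 0.051  0.062 ]
gripTop [ 0.5057 -0.0168  0.122 ]
gripbase [ 0.5257 -0.0016  0.1   ]
tubeMouth [0.5097 0.0139 0.03  ]
tubeback [0.5425 0.1638 0.03  ]
pl1 [0.5156 0.1807 0.008 ]
pl2 [0.6292 0.1576 0.008 ]
pl3 [ 0.5778 -0.0586  0.008 ]
ptr [0.5808 0.1177 0.03  ]
scene (np.float64(207.015813969436), np.float64(293.2690602672933)) (np.float64(256.52241079502176), np.float64(257.5459289915351))
side (np.float64(217.856366718853), np.float64(293.0057128669735)) (np.float64(252.6194684271935), np.float64(253.44224614986697))
clip [0.521 0.327 0.073]
rest [0.503 0.345 0.02 ]
board near end [ 0.78  -0.124  0.076]
board mid [0.806 0.236 0.079]
mug [0.463 0.454 0.067]
boardlow [0.666 0.418 0.044]
tip [ 0.497 -0.011  0.121]
```

View pics/side0.png

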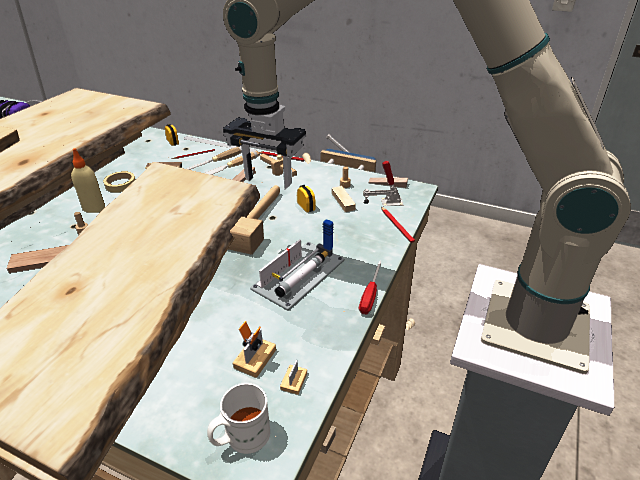

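View pics/c1.png

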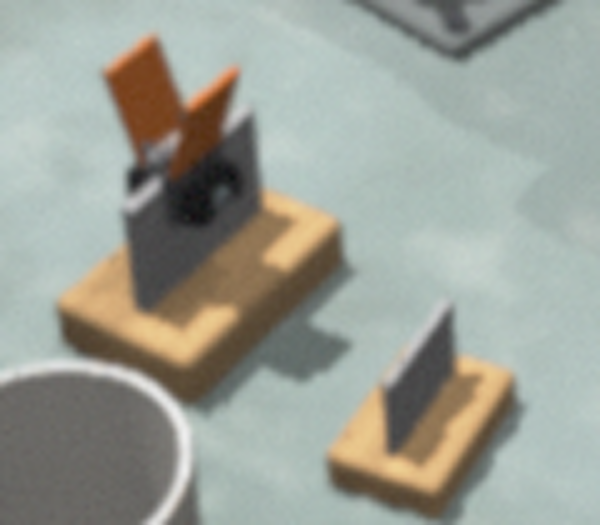

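The side view confirms the layout. The crop shows the clip on the larger blade with its orange handles spread. Next I'll look from above.

Request:
{"name": "move_arm", "arguments": {"commands": [[[5,-2.5,-1],[0,0,0],1],[[10,-5,-2],[0,0,0],1],[[15,-8,-3],[0,0,0],1],[[19,-11,-3],[0,0,0],1],[[22,-12,-3],[0,0,0],1],[[22,-12,-3],[0,0,0],1],[[22,-12,-3],[0,0,0],1]]}}

```text
time: 0.85
tool_pos: [0.5291, 0.2218, 0.2123]
orientation: [[-0.004, 1.0, -0.0], [1.0, 0.004, 0.0], [0.0, -0.0, -1.0]]
force: [0.4, -0.8, 0.0]
width: 1.001
gripper_force: 0.0
```

Run:
```python
from h import *
m=snap('wrist','w1')[2]; print(manip.get_state()['tool_pos'],manip.get_state()['time'])
print(proj(m,(.53,.335,.07),True))
u,v=map(int,proj(m,(.53,.335,.07),True))
crop('w1',max(u-80,0),max(v-70,0),u+80,v+70,5,'w1c')
print(max(u-80,0),max(v-70,0))
```

```text
[0.53007534 0.21963786 0.21223571] 0.9
(np.float64(324.0891193074054), np.float64(102.18845674028208))
244 32
```

View pics/w1c.png

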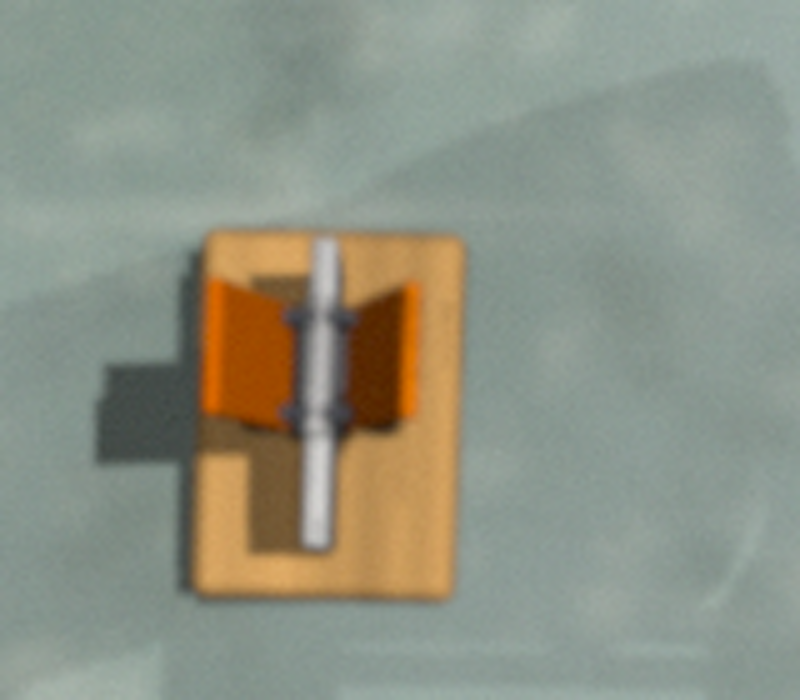

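The clip is seen from above: blade ends at (326,238) and (317,547), handle tops at (213,348) and (410,350), and the pin about (320,368), all in crop pixels.

Run:
```python
from h import *
p,d,m=load('w1')
for n,u,v,z in [('bladeN',326,238,.062),('bladeS',317,547,.062),('hL',213,348,.098),('hR',410,350,.098),('hmid',312,349,.098),('pin',319,367,.071),('restTL',206,235,.02),('restBL',195,595,.02)]:
    print(n,atz(m,244+u/5,32+v/5,z,True).round(4))
# fin precisely: print station views
u,v=proj(m,(.585,.07,.062),True);print(u,v)
```

```text
bladeN [0.5161 0.3581 0.062 ]
bladeS [0.5144 0.2986 0.062 ]
hL [0.4984 0.3323 0.098 ]
hR [0.5315 0.3316 0.098 ]
hmid [0.5151 0.3318 0.098 ]
pin [0.5152 0.3319 0.071 ]
restTL [0.4893 0.3673 0.02  ]
restBL [0.4868 0.2897 0.02  ]
373.6715949644331 356.87276066196904
```

Request:
{"name": "move_arm", "arguments": {"commands": [[[4,-0.7,0],[0,0,0.015],1],[[8,-1.45,2],[0,0,0.033],1],[[11.2,-1.45,5],[0,0,0.033],1],[[11.2,-1.45,8],[0,0,0.033],1],[[11.2,-1.45,11],[0,0,0.033],1],[[11.2,-1.45,13.5],[0,0,0.033],1],[[11.2,-1.45,14.3],[0,0,0.033],1],[[11.2,-1.45,14.3],[0,0,0.033],1],[[11.2,-1.45,14.3],[0,0,0.033],1]]}}

```text
time: 1.8
tool_pos: [0.517, 0.3315, 0.0704]
orientation: [[0.035, 0.999, 0.002], [0.999, -0.035, 0.001], [0.001, 0.002, -1.0]]
force: [-0.2, 1.0, -0.3]
width: 1.0
gripper_force: 0.0
```

Request:
{"name": "move_arm", "arguments": {"commands": [[[0,0,0],[0,0,0],-0.5],[[0,0,0],[0,0,0],-1],[[0,0,0],[0,0,0],-1],[[0,0,0],[0,0,0],-1],[[0,0,0],[0,0,0],-1],[[0,0,0],[0,0,0],-1],[[0,0,0],[0,0,0],-1],[[0,0,0],[0,0,0],-1],[[0,0,0],[0,0,0],-1],[[0,0,0],[0,0,0],-1],[[0,0,0],[0,0,0],-1],[[0,0,0],[0,0,0],-1]]}}

```text
time: 3.0
tool_pos: [0.5156, 0.332, 0.0693]
orientation: [[0.033, 0.999, 0.0], [0.999, -0.033, -0.0], [-0.0, 0.0, -1.0]]
force: [-0.5, 0.3, -1.5]
width: 0.171
gripper_force: 29.9
```

Request:
{"name": "move_arm", "arguments": {"commands": [[[0,0,-1],[0,0,0],-1],[[0,0,-3],[0,0,0],-1],[[0,0,-6],[0,0,0],-1],[[0,0,-9],[0,0,0],-1],[[0,0,-12],[0,0,0],-1],[[0,0,-13],[0,0,0],-1],[[-3,1,-13],[0,0,0.04],-1],[[-6,2,-13],[0,0,0.09],-1],[[-10,3.5,-13],[0,0,0.14],-1],[[-13,5,-13],[0,0,0.186],-1],[[-14.8,5.5,-13],[0,0,0.186],-1],[[-14.8,5.5,-13],[0,0,0.186],-1],[[-14.8,5.5,-13],[0,0,0.186],-1]]}}

```text
time: 4.3
tool_pos: [0.565, 0.1832, 0.199]
orientation: [[0.217, 0.976, -0.001], [0.976, -0.217, 0.001], [0.001, -0.001, -1.0]]
force: [0.0, -0.2, -0.2]
width: 0.173
gripper_force: 29.9
```

Run:
```python
from h import *
s=manip.get_state();m=snap('wrist','w2')[2]; print(s['tool_pos'],s['orientation'].round(3),s['width'],s['time'])
print(proj(m,s['tool_pos'],True),proj(m,(.5835,.051,.062),True))
```

```text
[0.5649831  0.18317447 0.1989799 ] [[ 0.217  0.976 -0.001]
 [ 0.976 -0.217  0.001]
 [ 0.001 -0.001 -1.   ]] 0.1727081257216835 4.3
(np.float64(325.67283311291357), np.float64(276.377848651391)) (np.float64(369.2866126553753), np.float64(344.85897264840713))
```

View pics/w2.png

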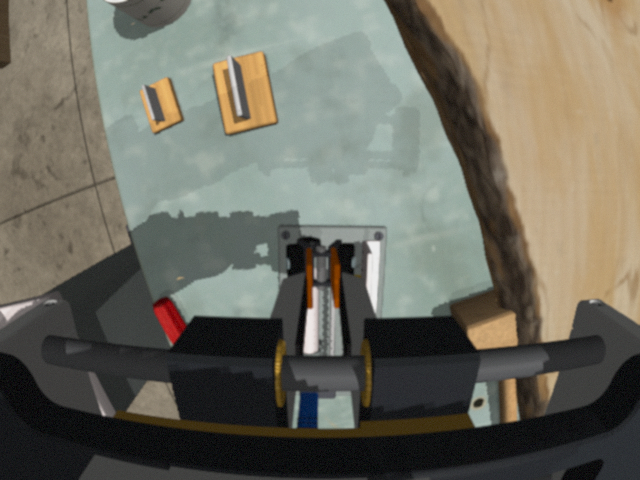

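The clip hangs open and centred between the fingers (322,270), and it hides the fin. I'll refine the line position from the first wrist picture.

Run:
```python
from h import *
crop('wrist0',210,50,310,240,3,'a'); crop('scene0',250,235,330,315,6,'b')
a=cv2.imread('pics/a.png');b=cv2.imread('pics/b.png')
o=np.zeros((570,800,3),np.uint8);o[:570,:300]=a;o[:480,310:790]=b;cv2.imwrite('pics/ab.png',o)
```

```text
(no output)
```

View pics/ab.png

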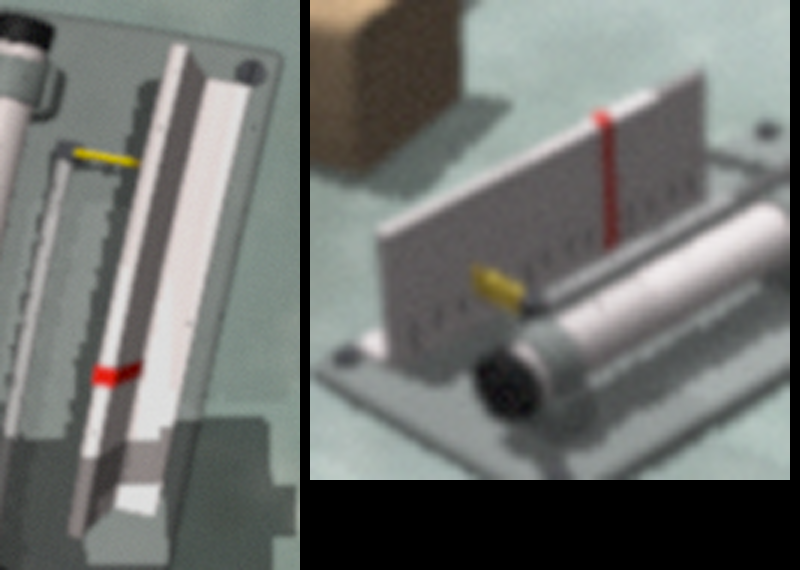

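The crop shows the fin's top edge from (179,44) to (76,535) with the red line on it at (105,376). In the scene half the red line's top is at (603,119).

Run:
```python
from h import *
p,d,m=load('wrist0')
P=[atz(m,210+u/3,50+v/3,.062,True) for u,v in [(179,44),(76,535),(105,376)]]
q,e,n=load('scene0')
S=[atz(n,250+(u-310)/6,235+v/6,.062) for u,v in [(383,232),(699,72),(603,119)]]
for a in (P,S):
    t=(a[1]-a[0]);L=np.linalg.norm(t);t/=L;print(np.round(a,4).tolist(),L.round(4),t.round(3), ((a[2]-a[0])@t).round(4),np.cross(t,a[2]-a[0])[2].round(4))
t=manip.get_state();print(t['tool_pos'])
ptr=atz(m,210+125/3,50+160/3,.035,True);print('ptr',ptr)
```

```text
[[0.6023, 0.1474, 0.062], [0.569, 0.0023, 0.062], [0.5798, 0.0499, 0.062]] 0.1488 [-0.224 -0.975  0.   ] 0.1 -0.0001
[[0.6003, 0.1482, 0.062], [0.5666, 0.0066, 0.062], [0.5781, 0.0514, 0.062]] 0.1455 [-0.231 -0.973  0.   ] 0.0993 0.0008
[0.56476338 0.18421339 0.19903166]
ptr [0.58144021 0.1167288  0.035     ]
```

Request:
{"name": "move_arm", "arguments": {"commands": [[[-4,1.4,0],[0,0,0.007],-1],[[-8,2.8,1],[0,0,0.007],-1],[[-11,3.8,3],[0,0,0.007],-1],[[-12.7,4.3,6],[0,0,0.007],-1],[[-12.7,4.3,8.5],[0,0,0.007],-1],[[-12.7,4.3,9.5],[0,0,0.007],-1],[[-12.7,4.3,9.5],[0,0,0.007],-1],[[-12.7,4.3,9.5],[0,0,0.007],-1]]}}

```text
time: 5.15
tool_pos: [0.5806, 0.0509, 0.1051]
orientation: [[0.222, 0.975, 0.001], [0.975, -0.222, 0.001], [0.001, 0.001, -1.0]]
force: [0.5, -0.8, 0.9]
width: 0.169
gripper_force: 29.9
```

Run:
```python
from h import *
s=manip.get_state();print(s['tool_pos'],s['width'],s['time'])
snap('scene','s2');snap('wrist','w3')
crop('s2',240,200,340,300,5,'a'); crop('side0',0,0,10,10,1,'z');snap('side','d2');crop('d2',230,190,290,290,5,'b')
a=cv2.imread('pics/a.png');b=cv2.imread('pics/b.png');o=np.zeros((500,800,3),np.uint8);o[:,:500]=a;o[:,500:]=b;cv2.imwrite('pics/s2c.png',o)
```

```text
[0.58063796 0.05086393 0.10510196] 0.16901155942861856 5.15
```

View pics/s2c.png

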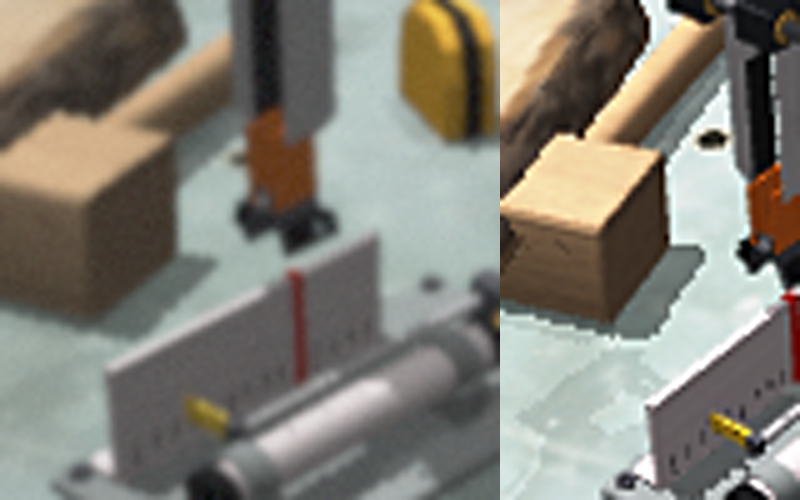

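The open clip hangs right over the red line, the fin top being at (298,275) in the crop. Lowering it, then opening gently.

Request:
{"name": "move_arm", "arguments": {"commands": [[[0,-0.1,0],[0,0,0],-1],[[0,-0.1,1],[0,0,0],-1],[[0,-0.1,2],[0,0,0],-1],[[0,-0.1,3],[0,0,0],-1],[[0,-0.1,3.35],[0,0,0],-1],[[0,-0.1,3.35],[0,0,0],-1],[[0,-0.1,3.35],[0,0,0],-1]]}}

```text
time: 6.0
tool_pos: [0.5794, 0.049, 0.0708]
orientation: [[0.224, 0.975, 0.0], [0.975, -0.224, -0.0], [-0.0, 0.0, -1.0]]
force: [1.7, -0.8, -1.5]
width: 0.167
gripper_force: 29.9
```

Run:
```python
from h import *
s=manip.get_state();print(s['tool_pos'],s['width'],s['time'],s['force'])
snap('scene','s3');m=load('s3')[2];print(proj(m,(.58,.0505,.062)))
crop('s3',240,200,340,300,5,'s3c')
```

```text
[0.57938345 0.0490028  0.07079215] 0.16673050448075855 6.0 [ 1.65230656 -0.75246496 -1.53275629]
(np.float64(298.30926183992193), np.float64(254.42186091248232))
```

View pics/s3c.png

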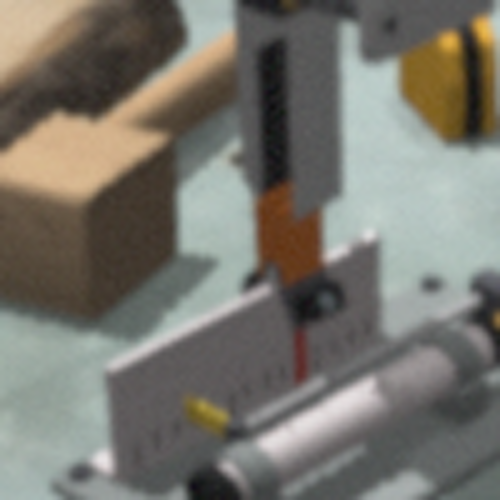

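Run:
```python
from h import *
m=load('s3')[2];L=np.array([.5790,.0503,0]);xs=np.array([-.224,-.975,0]);ys=np.array([.975,-.224,0])
f=lambda P:((np.array(proj(m,P))-[240,200])*5).round(0)
for a in(-.012,0,.012):
  print(a,f(L+xs*a-ys*.0025+[0,0,.05]),'block',f(L+xs*a-ys*.02+[0,0,.055]), 'handle',f(L+xs*a-ys*.009+[0,0,.075]))
for z in(.03,.062):print(f(L-ys*.0025+[0,0,z]))
```

```text
-0.012 [278. 311.] block [308. 315.] handle [287. 263.]
0 [299. 300.] block [329. 303.] handle [308. 252.]
0.012 [320. 289.] block [349. 293.] handle [329. 241.]
[301. 341.]
[298. 274.]
```

The clip straddles the fin and looks about 3 mm short of the line along the pull direction. I'll shift it 2 mm, then release.

Request:
{"name": "move_arm", "arguments": {"commands": [[[-0.2,0,0],[0,0,0],-1],[[-0.2,0,0],[0,0,0],-1],[[-0.2,0,0],[0,0,0],-1],[[-0.2,0,0],[0,0,0],-0.5],[[-0.2,0,0],[0,0,0],-0.3],[[-0.2,0,0],[0,0,0],-0.1],[[-0.2,0,0],[0,0,0],0.2],[[-0.2,0,0],[0,0,0],0.6],[[-0.2,0,0],[0,0,0],1],[[-0.2,0,0],[0,0,0],1],[[-0.2,0,0],[0,0,0],1],[[-0.2,0,0],[0,0,0],1]]}}

```text
time: 7.25
tool_pos: [0.5785, 0.0473, 0.0709]
orientation: [[0.224, 0.975, -0.0], [0.975, -0.224, 0.0], [0.0, -0.0, -1.0]]
force: [0.4, 0.3, -0.0]
width: 0.892
gripper_force: 0.0
```

Request:
{"name": "move_arm", "arguments": {"commands": [[[0,0,-2],[0,0,0],1],[[0,0,-5],[0,0,0],1],[[0,0,-9],[0,0,0],1],[[0,0,-13],[0,0,0],1],[[-2,0,-13],[0,0,0],1],[[-5,0,-13],[0,0,0],1],[[-8,0,-13],[0,0,0],1],[[-9,0,-13],[0,0,0],1],[[-9,0,-13],[0,0,0],1]]}}

```text
time: 8.15
tool_pos: [0.5581, -0.0418, 0.201]
orientation: [[0.227, 0.974, -0.0], [0.974, -0.227, -0.0], [-0.0, 0.0, -1.0]]
force: [0.2, 0.2, 0.3]
width: 1.0
gripper_force: 0.0
```

Run:
```python
from h import *
s=manip.get_state();print(s['tool_pos'],s['orientation'].round(3),s['width'],s['time'])
m=snap('wrist','w4')[2];print(proj(m,(.579,.0503,.062),True))
u,v=map(int,proj(m,(.56,.04,.062),True));x0,y0=u-80,max(v-70,0);print(x0,y0);crop('w4',x0,y0,x0+160,y0+150,4,'w4c')
```

```text
[ 0.55813488 -0.04182953  0.20096545] [[ 0.227  0.974 -0.   ]
 [ 0.974 -0.227 -0.   ]
 [-0.     0.    -1.   ]] 0.9999963398184795 8.15
(np.float64(323.7620513884179), np.float64(126.4737246257275))
225 72
```

View pics/w4c.png

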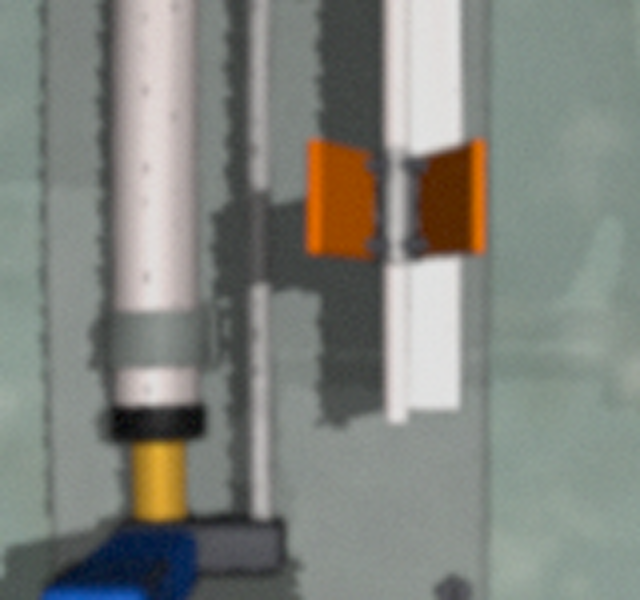

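The clip has closed on the fin: pin at (397,207), handles centred at row 197, and fin end at (397,422). The picture allowance is now used up, so I'll go on with numbers only.

Run:
```python
from h import *
p,d,m=load('w4')
for n,u,v,z in [('pin',397,207,.07),('h',397,197,.098),('end',397,422,.062)]: print(n,atz(m,225+u/4,72+v/4,z,True).round(4))
# blue grip: depth cloud in static views
for f in ['scene0','side0']:
    q,e,n=load(f); h=cv2.cvtColor(q,cv2.COLOR_BGR2HSV); b=cv2.inRange(h,(100,120,40),(130,255,255))
    k,l,st,_=cv2.connectedComponentsWithStats(b); i=1+st[1:,4].argmax(); vs,us=np.nonzero(l==i)
    P=np.array([atd(n,e,u,v) for u,v in zip(us,vs) if e[v,u]>0]); P=P[(P[:,2]>.045)&(P[:,2]<.124)]
    print(f,st[i],P.mean(0).round(4),np.percentile(P,[5,95],0).round(4).tolist())
# wrist views: project top rectangle, compare with bright blue mask
for f in ['wrist0','w4']:
    q,e,n=load(f); h=cv2.cvtColor(q,cv2.COLOR_BGR2HSV); b=cv2.inRange(h,(100,120,40),(130,255,255))
    k,l,st,_=cv2.connectedComponentsWithStats(b); i=1+st[1:,4].argmax(); vs,us=np.nonzero(l==i)
    V=q[vs,us,0].astype(int); print(f,st[i],np.percentile(V,[10,50,90]))
    # top face is the brightest part
    t=V>(V.min()+V.max())*.5+20; print('top',us[t].mean(),vs[t].mean(),us[t].min(),us[t].max(),vs[t].min(),vs[t].max(),t.sum(), atz(n,us[t].mean(),vs[t].mean(),.122,True))
    hull=cv2.minAreaRect(np.c_[us,vs].astype(np.float32)); print(hull)
```

```text
pin [0.5798 0.0521 0.07  ]
h [0.5798 0.0522 0.098 ]
end [0.5688 0.0045 0.062 ]
scene0 [342 223  11  37 325] [ 0.4993 -0.0109  0.086 ] [[0.4917, -0.0157, 0.0494], [0.5092, -0.0074, 0.1207]]
side0 [323 220  10  31 256] [ 0.5001 -0.0111  0.0863] [[0.4916, -0.0183, 0.0489], [0.5106, -0.0064, 0.1204]]
wrist0 [ 133  236   55   44 1292] [ 44.  54. 109.]
top 142.21014492753622 269.4855072463768 133 152 261 279 276 [ 0.50187988 -0.0181358   0.122     ]
((159.27999877929688, 256.5400085449219), (27.60000228881836, 61.80000305175781), 53.13010025024414)
w4 [235 204  39  34 949] [ 52.  89. 205.]
top 248.09259259259258 225.2962962962963 236 260 220 231 270 [ 0.50330153 -0.01355511  0.122     ]
((254.04281616210938, 220.3135223388672), (31.85065269470215, 39.261451721191406), 86.98721313476562)
```

The clip sits 48.8 mm from the fin's end, the same as the line. Now the blue grip at about (0.502, -0.015).

Request:
{"name": "move_arm", "arguments": {"commands": [[[0.5,-3,0],[0,0,0],1],[[1.3,-6,0],[0,0,0],1],[[1.3,-6.1,2],[0,0,0],1],[[1.3,-6.1,5],[0,0,0],1],[[1.3,-6.1,8],[0,0,0],1],[[1.3,-6.1,10.5],[0,0,0],1],[[1.3,-6.1,11.2],[0,0,0],1],[[1.3,-6.1,11.2],[0,0,0],1],[[1.3,-6.1,11.2],[0,0,0],1]]}}

```text
time: 9.1
tool_pos: [0.5029, -0.0132, 0.0897]
orientation: [[0.223, 0.975, 0.002], [0.975, -0.223, 0.001], [0.001, 0.001, -1.0]]
force: [0.7, 0.1, 0.2]
width: 0.999
gripper_force: 0.0
```

Request:
{"name": "move_arm", "arguments": {"commands": [[[0,0,0],[0,0,0],-0.3],[[0,0,0],[0,0,0],-1],[[0,0,0],[0,0,0],-1],[[0,0,0],[0,0,0],-1],[[0,0,0],[0,0,0],-1],[[0,0,0],[0,0,0],-1],[[0,0,0],[0,0,0],-1],[[0,0,0],[0,0,0],-1],[[0,0,0],[0,0,0],-1],[[0,0,0],[0,0,0],-1],[[0,0,0],[0,0,0],-1]]}}

```text
time: 10.2
tool_pos: [0.5037, -0.0145, 0.089]
orientation: [[0.224, 0.975, 0.003], [0.975, -0.224, -0.0], [0.0, 0.003, -1.0]]
force: [5.1, -2.1, -4.5]
width: 0.231
gripper_force: 30.0
```

```bash
cat >> h.py <<'E'
def yel(f,box):
    q,e,n=load(f); x0,y0,x1,y1=box; h=cv2.cvtColor(q,cv2.COLOR_BGR2HSV)[y0:y1,x0:x1]
    r={}
    for nm,b in [('yel',cv2.inRange(h,(22,120,60),(35,255,255))),('red',cv2.inRange(h,(0,120,50),(7,255,255))|cv2.inRange(h,(173,120,50),(180,255,255)))]:
        k,l,st,c=cv2.connectedComponentsWithStats(b)
        for i in range(1,k):
            if st[i,4]>=6: print(f,nm,st[i]+[x0,y0,0,0,0],(c[i]+[x0,y0]).round(1))
E
python3 - <<'E'
from h import *
s=manip.get_state();print(s['tool_pos'],s['width'],s['gripper_force'],s['force'],s['time'])
for n in ['scene','side','wrist']: snap(n,n+'5')
yel('scene0',(255,240,330,300));yel('scene5',(255,240,330,300));yel('side5',(250,230,330,300))
m=load('wrist5')[2];print(proj(m,(.5814,.1167,.035),True),proj(m,(.579,.0503,.03),True))
yel('wrist5',(200,0,480,250))
E
```

```text
[ 0.50370193 -0.01446818  0.08902821] 0.2310239902517757 29.998546242713928 [ 5.10666705 -2.12034511 -4.5402919 ] 10.2
scene0 yel [277 280   8   6  30] [280.7 282.5]
scene0 red [298 254   2   9  10] [298.8 257.7]
scene0 red [299 269   2   6   7] [299.9 271.1]
scene5 yel [277 280   8   6  29] [280.8 282.6]
scene5 red [299 265   2  10  14] [299.6 269.2]
side5 yel [272 273   8   6  25] [275.4 275.3]
side5 red [288 257   3  10  14] [288.8 261.1]
(np.float64(390.91097764005605), np.float64(46.894356725580366)) (np.float64(407.4273316030649), np.float64(138.4451952947533))
wrist5 yel [367  44  36   8 215] [384.9  47.6]
wrist5 red [417 134   1   8   8] [417.  137.5]
```

Request:
{"name": "move_arm", "arguments": {"commands": [[[-0.5,0,0],[0,0,0],-1],[[-1,0,0],[0,0,0],-1],[[-1.5,0,0],[0,0,0],-1],[[-2,0,0],[0,0,0],-1],[[-2.5,0,0],[0,0,0],-1],[[-3,0,0],[0,0,0],-1],[[-3.5,0,0],[0,0,0],-1],[[-4,0,0],[0,0,0],-1],[[-4.5,0,0],[0,0,0],-1],[[-5,0,0],[0,0,0],-1],[[-5.5,0,0],[0,0,0],-1],[[-5.5,0,0],[0,0,0],-1],[[-5.5,0,0],[0,0,0],-1],[[-5.5,0,0],[0,0,0],-1]]}}

```text
time: 11.75
tool_pos: [0.4919, -0.0649, 0.089]
orientation: [[0.222, 0.975, 0.004], [0.975, -0.222, 0.003], [0.004, 0.003, -1.0]]
force: [6.2, 5.2, -4.9]
width: 0.227
gripper_force: 30.0
```

```bash
cat > meas.py <<'E'
from h import *
import sys
k=sys.argv[1]
s=manip.get_state();print(s['tool_pos'],s['width'],s['gripper_force'],s['force'],s['time'])
for n in ['scene','side','wrist']: snap(n,n+k)
xs=np.array([-.224,-.975,0]);L=np.array([.579,.0503,0])
yel('scene'+k,(255,240,330,300));yel('side'+k,(250,230,330,300));yel('wrist'+k,(200,0,480,300))
for c in ['scene','side','wrist']:
    m=load(c+k)[2]; f=c=='wrist'
    for a in (-.07,-.06,-.01,0): print(c,a,'ptr',np.round(proj(m,L+xs*a-[.975*.010,-.224*.010,-.030],f),1),'line',np.round(proj(m,L+xs*a-[.975*.0025,-.224*.0025,-.03],f),1))
E
python3 meas.py 6
python3 - <<'E'
from h import *
p,d,m=load('wrist5');xs=np.array([-.224,-.975,0])
print([ (atz(m,*c,z,True)@xs).round(4) for c,z in [((384.9,47.6),.033),((417,137.5),.03)]])
E
```

```text
[ 0.49192407 -0.06491145  0.08903486] 0.22734961685006191 30.008383691310883 [ 6.19691147  5.19596093 -4.91071905] 11.75
scene6 yel [296 270   8   6  25] [299.4 272.3]
side6 yel [322 247   8   7  19] [325.7 250.3]
side6 yel [286 261   9   7  25] [289.5 264. ]
side6 red [288 257   2   5   8] [288.5 259. ]
wrist6 yel [367  45  27   7 156] [380.3  47.7]
wrist6 yel [323 144   4  22  65] [324.  154.1]
wrist6 yel [323 167   3  13  28] [324.1 172.4]
wrist6 yel [322 214   3   3   6] [322.7 215. ]
scene -0.07 ptr [277.7 283. ] line [275.2 281.7]
scene -0.06 ptr [281.4 281. ] line [278.9 279.7]
scene -0.01 ptr [299.2 271.4] line [296.7 270.1]
scene 0 ptr [302.7 269.5] line [300.1 268.2]
side -0.07 ptr [273.  275.2] line [270.7 273.9]
side -0.06 ptr [275.8 272.9] line [273.4 271.7]
side -0.01 ptr [289.2 262.1] line [286.9 260.9]
side 0 ptr [291.8 259.9] line [289.5 258.8]
wrist -0.07 ptr [391.5 -19.3] line [401.5 -18.4]
wrist -0.06 ptr [392.   -7.9] line [402.  -7.]
wrist -0.01 ptr [393.8  54. ] line [404.1  54.7]
wrist 0 ptr [394.   67.2] line [404.3  67.9]
[np.float64(-0.2438), np.float64(-0.1797)]
```

Request:
{"name": "move_arm", "arguments": {"commands": [[[-0.3,0,0],[0,0,0],-1],[[-0.6,0,0],[0,0,0],-1],[[-0.9,0,0],[0,0,0],-1],[[-1.2,0,0],[0,0,0],-1],[[-1.2,0,0],[0,0,0],-1],[[-1.2,0,0],[0,0,0],-1],[[-1.2,0,0],[0,0,0],-1]]}}

```text
time: 12.6
tool_pos: [0.4893, -0.0761, 0.089]
orientation: [[0.222, 0.975, 0.004], [0.975, -0.222, 0.003], [0.004, 0.003, -1.0]]
force: [6.2, 6.8, -5.5]
width: 0.23
gripper_force: 30.0
```

```bash
python3 meas.py 7
python3 - <<'E'
from h import *
for f,(x0,y0,x1,y1) in [('side7',(284,250,304,268)),('side5',(284,250,304,268))]:
    q=load(f)[0][y0:y1,x0:x1]; h=cv2.cvtColor(q,cv2.COLOR_BGR2HSV)
    print(f)
    for j,r in enumerate(h): print(y0+j,''.join('Y' if 20<=a[0]<=36 and a[1]>90 else 'R' if (a[0]<9 or a[0]>171) and a[1]>90 else '.' for a in r))
E
```

```text
[ 0.48931947 -0.07613718  0.08902733] 0.23025769280155278 30.011059641838074 [ 6.22027842  6.80558787 -5.52335828] 12.6
scene7 yel [301 268   7   6  25] [303.8 270.7]
side7 yel [322 247   8   7  19] [325.7 250.3]
side7 yel [289 259   8   6  24] [292.3 261.5]
side7 red [288 257   3  10  11] [288.5 261.7]
wrist7 yel [367  46  26   7 137] [380.2  48.3]
wrist7 yel [323 124   4  56 150] [324.1 150.2]
wrist7 yel [322 214   5   3  12] [323.8 215.1]
wrist7 red [416  38   2   6   7] [416.9  40.3]
scene -0.07 ptr [277.7 283. ] line [275.2 281.7]
scene -0.06 ptr [281.4 281. ] line [278.9 279.7]
scene -0.01 ptr [299.2 271.4] line [296.7 270.1]
scene 0 ptr [302.7 269.5] line [300.1 268.2]
side -0.07 ptr [273.  275.2] line [270.7 273.9]
side -0.06 ptr [275.8 272.9] line [273.4 271.7]
side -0.01 ptr [289.2 262.1] line [286.9 260.9]
side 0 ptr [291.8 259.9] line [289.5 258.8]
wrist -0.07 ptr [391. -32.] line [400.9 -31.1]
wrist -0.06 ptr [391.5 -20.9] line [401.5 -20.1]
wrist -0.01 ptr [393.6  39.2] line [403.9  39.9]
wrist 0 ptr [393.9  52.1] line [404.2  52.8]
side7
250 ....R...............
251 ..
[... 174 characters left out ...]
...RR..............
259 ....RYY.............
260 ....RYYYY...........
261 ....RYYYYYY.........
262 ....RRYYYYYYY.......
263 ....RR.YYYYYY.......
264 ....RRR...YYY.......
265 ....RR.....YY.......
266 .....R..............
267 ....................
side5
250 ....R...............
251 ....................
252 ....................
253 ....................
254 ....................
255 ....................
256 ....R...............
257 ....RR..............
258 ....RR..............
259 ....RR..............
260 ....RR..............
261 ....RR..............
262 ....RR..............
263 ....RR..............
264 ....RRR.............
265 ....RR..............
266 .....R..............
267 ....................
```

Run:
```python
from h import *
xs=np.array([-.224,-.975,0]);ys=np.array([.975,-.224,0]);L=np.array([.579,.0503,0])
for f in ['wrist5','wrist7']:
    m=load(f)[2]
    for u,v in {'wrist5':[(417,137.5)],'wrist7':[(416.9,40.3)]}[f]:
        o,r=ray(m,u,v,True); t=((L-o)@ys-.0025)/(r@ys); P=o+t*r; print(f,'line x',((P-L)@xs).round(4),'z',P[2].round(4))
    for a in(-.07,-.065,-.06) if f=='wrist5' else (-.01,-.005,0,.005):
        print(a,[np.round(proj(m,L+xs*(a+b)+ys*(-.013)+[0,0,z],True),1) for b,z in[(-.001,.035),(.001,.035),(.001,.025)]])
q=load('wrist7')[0];h=cv2.cvtColor(q,cv2.COLOR_BGR2HSV)[30:60,364:424]
for j,r in enumerate(h): print(30+j,''.join('Y' if 20<=a[0]<=36 and a[1]>90 else 'R' if (a[0]<9 or a[0]>171) and a[1]>90 else '.' for a in r))
```

```text
wrist5 line x 0.0005 z 0.0669
-0.07 [array([390.1,  39.2]), array([390.1,  41.9]), array([387.7,  45.6])]
-0.065 [array([390.2,  45.8]), array([390.3,  48.5]), array([387.8,  52. ])]
-0.06 [array([390.4,  52.5]), array([390.4,  55.2]), array([387.9,  58.5])]
wrist7 line x 0.0014 z 0.0672
-0.01 [array([390.7,  35.6]), array([390.7,  38.2]), array([388.3,  42.1])]
-0.005 [array([390.8,  42.2]), array([390.9,  44.8]), array([388.4,  48.5])]
0 [array([391. ,  48.7]), array([391. ,  51.4]), array([388.5,  54.9])]
0.005 [array([391.1,  55.4]), array([391.1,  58.1]), array([388.6,  61.3])]
30 ......................................R...........R.........
31 ..................................................R.........
32 ..................................................R.........
33 ..............................Y.......R.....................
34 ..................................................R.........
35 ......................................R.....................
36 ............................................................
37 ...........................................................
[... 709 characters left out ...]
....YYYYYYYYYYYYYYYYYYYYYYYYYY.........Y..R.................
50 ....YYYYYYYYYYYYYYYYYYYYYYYYYYY.............................
51 ........YYYYYYYYYYYYYYYYYYYYYYR.............................
52 ..........................YYY..............R................
53 ............................................R...............
54 ............................................................
55 ...............................Y.............R..............
56 ................................R...............RR..........
57 .................................Y..........................
58 .........................................R..................
59 ...................................R........................
```

Request:
{"name": "move_arm", "arguments": {"commands": [[[-0.15,0,0],[0,0,0],-1],[[-0.15,0,0],[0,0,0],-1],[[-0.15,0,0],[0,0,0],-1],[[-0.15,0,0],[0,0,0],-1],[[-0.15,0,0],[0,0,0],-1],[[-0.15,0,0],[0,0,0],-1],[[-0.15,0,0],[0,0,0],-1],[[-0.15,0,0],[0,0,0],-1],[[-0.15,0,0],[0,0,0],-1],[[-0.15,0,0],[0,0,0],-1]]}}

```text
time: 13.75
tool_pos: [0.489, -0.0775, 0.089]
orientation: [[0.222, 0.975, 0.004], [0.975, -0.222, 0.003], [0.004, 0.003, -1.0]]
force: [6.4, 5.9, -5.0]
width: 0.225
gripper_force: 30.0
```

```bash
python3 meas.py 8 | head -12
python3 - <<'E'
from h import *
for f,(x0,y0,x1,y1) in [('side8',(284,250,304,268)),('scene8',(290,260,312,280)),('scene0',(290,260,312,280))]:
    h=cv2.cvtColor(load(f)[0][y0:y1,x0:x1],cv2.COLOR_BGR2HSV);print(f)
    for j,r in enumerate(h): print(y0+j,''.join('Y' if 20<=a[0]<=36 and a[1]>90 else 'R' if (a[0]<9 or a[0]>171) and a[1]>70 else '.' for a in r))
E
```

```text
[ 0.48895605 -0.07751431  0.08901911] 0.2251906720928686 30.01155138015747 [ 6.35204088  5.88501884 -5.00260522] 13.75
scene8 yel [301 268   7   6  25] [304.  270.4]
side8 yel [322 247   8   7  19] [325.7 250.3]
side8 yel [290 259   7   6  25] [293.  261.6]
side8 red [289 262   2   5   6] [289.2 264. ]
wrist8 yel [367  46  26   6 139] [380.3  48.3]
wrist8 yel [323 124   4  58 153] [324.2 148.8]
wrist8 yel [322 216   5   3  11] [323.7 216.7]
wrist8 red [416  36   2   7  10] [416.7  38.7]
scene -0.07 ptr [277.7 283. ] line [275.2 281.7]
scene -0.06 ptr [281.4 281. ] line [278.9 279.7]
scene -0.01 ptr [299.2 271.4] line [296.7 270.1]
side8
250 ....R...............
251 ....................
252 ....................
253 ....................
254 ....................
255 ....................
256 ....R...............
257 ....RR..............
258 ....RR..............
259 ....R.YY............
260 ....R.YYYY..........
261 ....RRYYYYYY........
262 ....RR.YYYYYYY......
263 ....RRR.YYYYY.......
264 ....RRR...YYY.......
265 ....RR..............
266 .....R..............
267 ....................
scene
[... 388 characters left out ...]
.....RR...........
275 .........RR...........
276 .........RR...........
277 ......................
278 ......................
279 ......................
scene0
260 .........RR...........
261 .........RR...........
262 .........RR...........
263 .........RR...........
264 .........RR...........
265 .........RR...........
266 .........RR...........
267 .........RR...........
268 .........RR...........
269 .........RR...........
270 .........RRR..........
271 .........RRR..........
272 .........RR...........
273 .........RRR..........
274 .........RRR..........
275 .........RR...........
276 ......................
277 ......................
278 ......................
279 ......................
```

```bash
python3 -c "
from workcell import manip
print(manip.hand_in())"
```

```text
the job is handed in; nothing more can be done
None
```

I handed the job in at about 14 s: the clip is closed on the fin at the red line, and the arm is still holding the rod with its pointer within an estimated 1–2 mm of the line. No verdict came back, and my last checks were measured from the images rather than viewed.

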